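# Tip the lidded dowel tray into its catch and take off the lid

## Task

Press down with the fingers on the clear lid, at the end by the red catch, so that lid and tray tip together until the catch holds the tray down by itself, and let go; the lid must stay on while the three dowels inside roll together at the low end. Then lift the lid off by its orange handle without disturbing the gathered dowels or the latched tray, and lay it gently on the black mat, flat, handle up, centred and squared to the mat, with the sanding block moved out of the way and left on the bench. Leave everything else where it stands.

Things in the scene. Friction and masses are not known exactly. Their poses are not given: they have to be found in the camera images.
- stand: Blue fixed stand of the tilting tray. Base plate 10 mm thick, x = -155 to +115, y = +-73 mm; cheeks at y = +-65 mm rise to 86 mm. Origin at the underside, straight below the tilt axis; that axis lies along the stand's y, 74 mm above the origin. The -x end, roughly towards the robot, is the catch end: a blue housing, x = -150 to -130, y = +-20, 93 mm high, holds the sprung red catch.
- tray (a joint): Tilt of the aluminium tray: 0 = level, sprung against a stop there; grows as the catch end goes down; hard stop 0.48 rad. Let go below 0.38 rad it springs back; pushed to 0.41 or more, a steel bar on its end snaps under the catch, which holds it at about 0.38 rad. Pressing on the lid 65 mm from its centre towards the catch end takes 5 to 18 N.
- tray_low (a point): On the tray, tilting with it: foot of the catch-end wall's inner face, midway across, on the floor. x points along the floor to the far (high) end, z square to the floor. The tray is 182 x 112 mm outside, walls 6 mm; inside 170 x 100 mm, 28 mm deep.
- tray_rim (a point): Centre of the tray's rim plane, tilting with the tray, 38 mm square above the tilt axis (112 mm above the stand's underside when level); axes as tray_low. The lid's origin lies here when the lid is on.
- lid: Loose clear plate 184 x 114 x 4 mm on the tray's rim; a black frame 5 mm deep below it fits in the tray with 2 mm play. Origin: centre of the plate's underside; x long, z up; its -x end is over the catch end. In its middle an orange bar handle, 72 mm along x, 16 mm thick in y, top 36 mm above the origin. On the mat its origin is 9 mm above the bench. 0.13 to 0.25 kg.
- lid_mat: Black rubber mat with a thin yellow border line, 200 x 140 x 4 mm, fixed to the bench, long along its x; origin at the centre of its underside. The lid's place.
- sanding_block: Brown cork sanding block, 62 x 112 x 31 mm (long along y), about 0.1 kg, origin at the centre of its underside. It starts lying on the mat. The bench top runs from x = 0.34 m back and from y = -0.36 m to the left; between there, x = 0.68 m and y = 0.45 m only the things listed here stand on it.
- dowel1: Wooden dowel, diameter 20 mm, 70 mm long along its y, origin at its middle on its axis. It starts lying across the tray, under the lid; on the level it stays where it is, on the tilted tray it rolls to the low end within about a second.
- dowel2: Wooden dowel, diameter 20 mm, 70 mm long along its y, origin at its middle on its axis. It starts lying across the tray, under the lid; on the level it stays where it is, on the tilted tray it rolls to the low end within about a second.
- dowel3: Wooden dowel, diameter 20 mm, 70 mm long along its y, origin at its middle on its axis. It starts lying across the tray, under the lid; on the level it stays where it is, on the tilted tray it rolls to the low end within about a second.
- glue_bottle: Bystander: white and blue squeeze bottle with orange cap, standing, diameter 62, 204 high; origin at the centre of its underside (mm).
- tape_measure: Bystander: yellow and black tape measure standing on its edge, 40 x 75 x 68 high, long along its y; origin at the centre of its underside (mm).
- hex_keys: Bystander: orange folding hex key set, 19 x 101 x 26 high, long along its y; origin at the centre of its underside (mm).
- offcut_a: Bystander: pine offcut, 44 x 135 x 44 high, long along its y; origin at the centre of its underside (mm).

How it is judged:
On the way, in this order (a step that is already met when the one before it is completed fails the run):
1. the tray is being tipped (more than 0.15 rad) by fingers that press on the lid, the lid seated (value of joint tray above 0.15 rad and contact force between the fingers and lid above 1 N and distance between lid and tray_rim below 0.01 m), for 0.1 s.
2. the catch holds the tray down with the fingers off the lid, the lid is still seated, and all three dowels lie at the low end (value of joint tray above 0.33 rad and contact force between the fingers and lid below 0.1 N and contact force between the fingers and stand below 0.1 N and distance between lid and tray_rim below 0.01 m and x of each of dowel1, dowel2, dowel3 in the frame of tray_low below 0.07 m), for 0.3 s.
At the end, for the whole second after the job is handed in: Tray held down by its catch (tilt over 0.33 rad), all dowels within 70 mm of its low end wall; lid at rest on the mat, handle up, flat within 0.08 rad, centred within 35 mm, long axes within 0.25 rad (either way round); sanding block at rest on the bench (value of joint tray above 0.33 rad and x of each of dowel1, dowel2, dowel3 in the frame of tray_low below 0.07 m and horizontal distance between lid and lid_mat below 0.035 m and height (world z) of lid between 0.004 and 0.016 m and angle between lid's own z axis and vertical below 0.08 rad and angle between the x axis of lid and the x axis of lid_mat, either way round below 0.25 rad and linear speed of each of lid, sanding_block below 0.02 m/s and height (world z) of sanding_block between -0.02 and 0.08 m); the robot touches nothing.
It fails at once if the lid comes off the tray (over 20 mm) while any dowel is not within 70 mm of the low end wall (distance between lid and tray_rim above 0.02 m and x of any of dowel1, dowel2, dowel3 in the frame of tray_low above 0.07 m).
It fails at once if a dowel leaves the tray (z of any of dowel1, dowel2, dowel3 in the frame of tray_low above 0.04 m or z of any of dowel1, dowel2, dowel3 in the frame of tray_low below -0.03 m or x of any of dowel1, dowel2, dowel3 in the frame of tray_low below -0.02 m).
It fails at once if the tray springs back up after the lid is off (distance between lid and tray_rim above 0.03 m and value of joint tray below 0.3 rad).
It fails at once if the lid is dropped (it moves faster than 0.7 m/s with no finger on it) (linear speed of lid above 0.7 m/s and contact force between the fingers and lid below 0.01 N).
It fails at once if the sanding block falls off the bench, or another thing on the bench is moved by more than 25 mm (height (world z) of sanding_block below -0.05 m or distance of any of glue_bottle, tape_measure, hex_keys, offcut_a from where it was at the start of the episode above 0.025 m).
It also fails if it takes over 72 s, if anything falls off the work surface, if the arm or the gripper's body presses on something with over 40 N, if the wrist force passes 120 N, or if a joint passes its speed limit or range.

## Robot

A 6-joint arm with a two-finger parallel gripper is mounted at the origin on a cart in front of the work surface, level with it; the furniture and walls round the work are solid. World frame = base frame: x ahead of the robot, y to its left, z up, the work surface at z = 0. Lengths are in m, angles in rad, forces in N, time in s.
With the tool pointing down it reaches from about 0.275 to 0.725 m from the base axis. Payload 15.9 kg.
Tool frame: the origin (TCP) lies on the centre line of the jaws, within the pads' length; the fingertips stand 11 mm ahead of it and the grasp point (between the pads) lies 8 mm behind it; z points along the fingers, y is the line along which they close (so a half turn about z gives the same grasp; the last joint's range is limited). The gripper opens to 85 mm and grips with 20 to 120 N. Pads are 22 mm wide; open, the fingers measure 114 mm over their backs; the gripper's body (76 mm by 85 mm) begins 54 mm behind the grasp point. The pads swing forward as they close: fully open they stand 13 mm farther back than shut.
Start: joints at [-1.337, 0.213, -0.034, 1.323, 0, 1.571], TCP at [0.116, -0.486, 0.242] pointing down, gripper open.
Joint ranges: [-2.98, 2.98], [-0.74, 1.72], [-1.14, 1.35], [-2.1, 2.04], [-1.57, 1.44], [-3.14, 3.14]. Speed limits (rad/s): [1.89, 1.89, 2.39, 2.57, 3.14, 3.14].

## Interface

Orientations are given as [roll, pitch, yaw] about the fixed x, y, z axes, in that order (R = Rz(yaw) Ry(pitch) Rx(roll)).
In Python, from workcell import r gives the robot as it stands.
- The arm moves only by the tool arm_command, never from a script. Its argument "targets" is a list that holds one entry, the list of rows, each a list of 7 numbers: the shift along the tool's x, y, z each as a share of 0.05 m, from -1 to 1, then the turn, a rotation vector about the tool's x, y, z each as a share of 10 degrees, from -1 to 1, then the finger opening in mm, from 0 to 85.4. A call has 1 to 8 rows; each row shifts and turns the commanded pose from where the row before left it, along the tool's axes as they then stand; what a row does not reach is not made up. A row lasts 1/8 s, in which the tool goes at most 62.5 mm and 10.7 degrees, less where a joint would pass 70% of its speed; a pose out of reach is approached as far as the arm can. A call with a number of a shift or a turn outside -1 to 1 is refused whole. A call with a gripper value outside its range is refused whole. The fingers move at their own pace and stop on an object; "squeeze" is the grip in N (left out, the last holds). Time passes only in rows, so rows that do not move let the fingers close. It gives the time, the measured TCP pose, the force, the opening and the grip force at its end, in the units of the state.
- r.get_state(): the state, without advancing time (a new reading comes with each control period).
- r.get_image(name): name is "scene" or "top"; returns the picture (384x512x3 uint8, red, green, blue); there is no depth.
- r.get_calibration(name): a dict with "intrinsics" (3x3 intrinsics, pixels), "xyz" and "rotation" of the camera in the world. Camera axes: x right, y down, z forward; pixel columns grow to the right and rows downward; lengths in m; the calibration is good to about 2 mm. A picture is of the moment at which its call begins. get_calibration takes no time and is no camera call.
- r.finish_job(): hands the job in; it is judged then, once.
Trained networks look in the newest picture that a camera, given by its name, has taken for a name from the list of things; names that differ only in an ending like _2 or _b are one class to them, and where a whole thing is asked for, a point or a joint stands for the part that bears it (a point fixed in the world has none). Each returns a list of dicts, best first, with "confidence" (0 to 1); they miss things now and then, are a little off and sometimes report something else, mostly with a low value. They report only what shows in the picture. A call takes as long as a camera call.
- r.boxes_of(camera, name): "box" ([left, top, right, bottom] in pixels, round what is visible of it).
- r.masks_of(camera, name): "mask" (384x512 bool, what is visible of it) and "box" ([left, top, right, bottom] in pixels, round what is visible of it).
The state is a dict: "time_s": time; "q": joint angles; "joint_vel": joint speeds; "effort": joint torques, N m; "eef_pos": TCP position; "eef_rot": TCP orientation; "ft_force": force on the tool from outside, world axes, zero at the start; "wrist_torque": the same for the moment, N m; "grip_width": finger opening in m; "gripper_force": force on a finger pad.
Only numpy, scipy, OpenCV 4.12 (cv2) and the standard library are available. Lean on these libraries where they do the work, as an engineer would, in place of code of your own. Each camera call takes 0.05 s, during which the arm holds its last target. There are 200 camera calls.

## Working session

There is one attempt and no reset: what is moved stays moved. The work goes in short steps, Python scripts to look and compute and a tool call to move; the robot and the scene stay as the last step left them, time stands still between calls to the robot, and variables do not carry over. Pictures are saved under pics/ and viewed, at most 10 in all, crops included, and the job is handed in when it is done.

Besides the shell and the picture viewer there is one more tool, called after "Emit:" by a JSON object that holds its "name" and its "arguments", one argument or row to a line. arm_command: Moves the arm, as the interface text tells. Its arguments: {"type":"object","properties":{"targets":{"type":"array"},"squeeze":{"type":"number"}},"required":["targets"]}

```bash
mkdir -p pics; ls
python3 - <<'E'
from workcell import r
import cv2,numpy as np
for c in("scene","top"):
    im=r.get_image(c); cv2.imwrite(f"pics/{c}0.png",im[:,:,::-1])
    k=r.get_calibration(c); print(c,np.round(k["intrinsics"],1).tolist(),np.round(k["xyz"],3),np.round(k["rotation"],3).tolist())
    for n in("stand","tray","lid","lid_mat","sanding_block","dowel1","glue_bottle","tape_measure","hex_keys","offcut_a"):
        print(n,[(np.round(b["box"]).astype(int).tolist(),round(b["confidence"],2)) for b in r.boxes_of(c,n)[:3]])
print(r.get_state())
E
```

```text
pics
scene [[348.0, 0.0, 258.4], [0.0, 348.0, 195.2], [0.0, 0.0, 1.0]] [0.038 0.521 0.904] [-2.446, 0.016, -2.357]
stand [([257, 161, 345, 220], 0.73)]
tray [([270, 161, 330, 194], 0.55)]
lid [([272, 144, 336, 185], 0.61)]
lid_mat [([164, 216, 240, 283], 0.92)]
sanding_block [([193, 222, 214, 259], 0.76), ([273, 221, 298, 245], 0.19)]
dowel1 []
glue_bottle []
tape_measure [([126, 262, 160, 290], 0.71), ([264, 161, 332, 192], 0.55)]
hex_keys [([272, 222, 298, 244], 0.81)]
offcut_a [([209, 170, 247, 205], 0.68)]
top [[389.0, 0.0, 254.1], [0.0, 389.0, 184.4], [0.0, 0.0, 1.0]] [0.372 0.051 1.301] [-2.991, 0.004, -1.575]
stand [([285, 170, 338, 248], 0.55)]
tray [([127, 164, 146, 188], 0.29)]
lid [([296, 163, 337, 223], 0.78)]
lid_mat [([172, 157, 221, 223], 0.86), ([125, 162, 150, 190], 0.49)]
sanding_block [([179, 163, 208, 205], 0.89)]
dowel1 []
glue_bottle [([358, 173, 389, 197], 0.91)]
tape_measure [([126, 161, 146, 190], 0.93)]
hex_keys [([359, 175, 389, 195], 0.63)]
offcut_a [([235, 144, 273, 165], 0.95), ([180, 165, 207, 203], 0.37)]
{'time_s': 1.1, 'q': array([-1.33701943e+00,  2.12875651e-01, -3.43819005e-02,  1.32352590e+00,
        1.39965904e-05,  1.57078866e+00]), 'joint_vel': array([-0.00035356, -0.00227967,  0.00139607,  0.00035628, -0.00096008,
        0.00062745]), 'effort': array([-2.88396011e-03, -6.85960007e+01,  4.87330484e+01,  1.14181526e-03,
       -4.27031337e-04, -2.50566552e-05]), 'eef_pos': array([ 0.11582678, -0.48638128,  0.2423252 ]), 'eef_rot': array([ 3.14157978e+00, -1.39964917e-05,  2.33784558e-01]), 'ft_force': array([ 0.24828051, -0.7575197 ,  0.69278838]), 'wrist_torque': array([ 0.02194573, -0.02754586,  0.00851867]), 'gripper_force': 0.0, 'grip_width': 0.08553415352815164}
```

```bash
cat > h.py <<'E'
import numpy as np,cv2
from scipy.spatial.transform import Rotation as Ro
from workcell import r
def cam(c):
    k=r.get_calibration(c); return np.array(k["intrinsics"]),np.array(k["xyz"]),Ro.from_euler('xyz',k["rotation"]).as_matrix()
def toworld(c,px,z):
    K,t,R=cam(c); px=np.atleast_2d(px).astype(float)
    d=(R@np.linalg.inv(K)@np.c_[px,np.ones(len(px))].T).T
    return t+d*((z-t[2])/d[:,2])[:,None]
def topx(c,P):
    K,t,R=cam(c); q=(K@R.T@(np.atleast_2d(P)-t).T).T; return q[:,:2]/q[:,2:]
def crop(c,l,t,rr,b,s,name):
    im=r.get_image(c)[t:b,l:rr,::-1]; cv2.imwrite(name,cv2.resize(im,None,fx=s,fy=s,interpolation=cv2.INTER_CUBIC))
E
python3 - <<'E'
from h import *
crop("top",110,130,400,270,2.75,"pics/t1.png")
crop("scene",110,90,370,285,3,"pics/s1.png")
for n,z in(("lid_mat",.004),("sanding_block",.031),("offcut_a",.044),("tape_measure",.068),("lid",.116)):
    m=r.masks_of("top",n)[0]["mask"].astype(np.uint8)
    rect=cv2.minAreaRect(cv2.findNonZero(m)); w=toworld("top",cv2.boxPoints(rect),z)[:,:2]
    e=w[1]-w[0],w[2]-w[1]; 
    print(n,np.round(w.mean(0),3),[(round(np.linalg.norm(v),3),round(np.arctan2(v[1],v[0])%np.pi,3)) for v in e])
E
```

```text
lid_mat [0.555 0.26 ] [(np.float64(0.142), np.float64(1.674)), (np.float64(0.2), np.float64(0.116))]
sanding_block [0.567 0.256] [(np.float64(0.111), np.float64(2.505)), (np.float64(0.069), np.float64(0.91))]
offcut_a [0.667 0.058] [(np.float64(0.134), np.float64(1.594)), (np.float64(0.053), np.float64(0.015))]
tape_measure [0.583 0.435] [(np.float64(0.045), np.float64(1.565)), (np.float64(0.069), np.float64(0.038))]
lid [ 0.516 -0.132] [(np.float64(0.12), np.float64(1.695)), (np.float64(0.188), np.float64(0.091))]
```

View pics/t1.png

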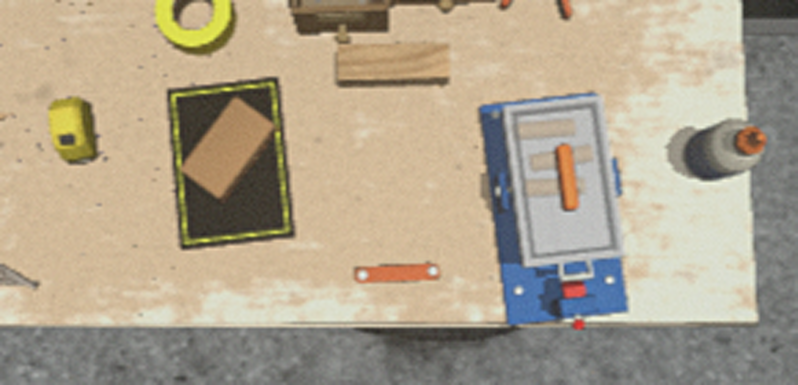

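View pics/s1.png

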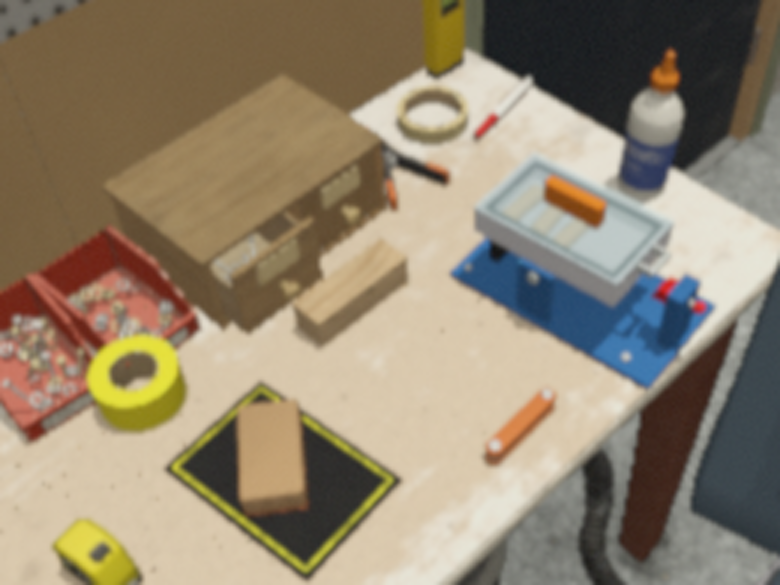

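```bash
cat >> h.py <<'E'
from scipy.optimize import least_squares
def mom(m):
    a=cv2.moments(m,True) if m.ndim==2 else cv2.moments(m.astype(np.float32))
    s=np.array([[a['mu20'],a['mu11']],[a['mu11'],a['mu02']]])/a['m00']
    return np.r_[a['m10'],a['m01']]/a['m00'],s/np.trace(s)
def corners(p,dim,z0,tilt=0):
    L,W,H=dim; c=np.array([[x,y,z] for x in(-L/2,L/2) for y in(-W/2,W/2) for z in(0,H)])
    return Ro.from_euler('z',p[2]).apply(c)+[p[0],p[1],z0]
def fitbox(masks,dim,z0,p0):
    M={c:mom(m.astype(np.uint8)) for c,m in masks.items()}
    def f(p):
        o=[]
        for c in M:
            h=cv2.convexHull(topx(c,corners(p,dim,z0)).astype(np.float32))
            cc,s=mom(h[:,:,:].reshape(-1,1,2)); o+=list(cc-M[c][0])+list(10*(s-M[c][1])[[0,0,1],[0,1,1]])
        return o
    q=least_squares(f,p0,x_scale=[.01,.01,.1],diff_step=1e-4); return q.x,q.cost
def mask(c,n,i=0):
    a=r.masks_of(c,n); return a[i]["mask"] if len(a)>i else None
def orange(im,box):
    h=cv2.cvtColor(im,cv2.COLOR_RGB2HSV); m=(h[:,:,0]<18)&(h[:,:,0]>4)&(h[:,:,1]>150)&(h[:,:,2]>90)
    l,t,rr,b=box; o=np.zeros_like(m); o[t:b,l:rr]=m[t:b,l:rr]; return o
E
python3 - <<'E'
from h import *
bx={"top":(296,163,330,215),"scene":(280,140,320,170)}
mm={c:orange(r.get_image(c),bx[c]) for c in bx}; print({c:mm[c].sum() for c in mm})
for cs in(("top",),("scene",),("top","scene")): print("handle",cs,fitbox({c:mm[c] for c in cs},(.072,.016,.032),.116,[.516,-.132,.09]))
r.get_image("top");r.get_image("scene")
for n,dim,p0,z in(("lid_mat",(.2,.14,.004),[.555,.26,.1],0),("sanding_block",(.062,.112,.031),[.567,.256,.93],0),("lid",(.184,.114,.006),[.516,-.132,.09],.110),("hex_keys",(.019,.101,.026),[.4,.07,0],0),("tape_measure",(.04,.075,.068),[.58,.43,.0],0)):
  for c in("top","scene"):
    m=mask(c,n)
    if m is not None: print(n,c,fitbox({c:m},dim,z,p0))
m=r.boxes_of("top","glue_bottle")[0]["box"]; print("bottle cap",toworld("top",[[379,180]],.2), toworld("top",[[365,188]],0.05), m)
E
```

```text
{'top': np.int64(103), 'scene': np.int64(153)}
handle ('top',) (array([ 0.51831402, -0.13201612,  0.10352558]), np.float64(0.13565863904728487))
handle ('scene',) (array([ 0.51783851, -0.13373862,  0.14342499]), np.float64(0.14129654839032627))
handle ('top', 'scene') (array([ 0.51798684, -0.13268925,  0.11805172]), np.float64(0.3795597771267098))
lid_mat top (array([0.54887532, 0.2574645 , 0.16023573]), np.float64(0.006187456462591436))
sanding_block top (array([0.5699713 , 0.25866911, 0.94798387]), np.float64(0.0010679293656742147))
sanding_block scene (array([0.56718872, 0.25697132, 0.94664934]), np.float64(0.000521930583927987))
lid top (array([ 0.51627408, -0.13231629,  0.1064084 ]), np.float64(0.008013026232262669))
lid scene (array([ 0.51598509, -0.13300799,  0.11124196]), np.float64(0.004874566083622518))
hex_keys top (array([4.18165016e-01, 5.31674247e-02, 2.33496599e-04]), np.float64(0.09983581300778586))
hex_keys scene (array([0.41581228, 0.05523542, 0.        ]), np.float64(0.1701438722650569))
tape_measure top (array([0.59040078, 0.44248685, 0.        ]), np.float64(19.555956976658855))
tape_measure scene (array([0.58220147, 0.44498342, 0.        ]), np.float64(6.353057308339689))
bottle cap [[ 0.54969489 -0.30365476  0.2       ]] [[ 0.54787359 -0.30515756  0.05      ]] [358.1, 174.1, 387.2, 195.6]
```

```bash
cat >> h.py <<'E'
LID=np.array([.517,-.1325]);LY=.105
def rot(yaw,tilt=0): return Ro.from_euler('xyz',[np.pi,-tilt,yaw])
def onlid(x,z,th,y=0):  # lid-frame point (z above rim plane) at tray tilt th -> world
    return np.r_[LID,.074]+Ro.from_euler('xyz',[0,-th,LY]).apply([x,y,z+.038])
def plan(wps,w):
    "wps: (tcp,Rot,n) -> rows, rounded, errors fed forward"
    s=r.get_state(); p=s["eef_pos"]; R=Ro.from_euler('xyz',s["eef_rot"]); rows=[]
    for P,Q,n in wps:
        p0,R0=p,R; d=(R0.inv()*Q).as_rotvec()
        for i in range(1,n+1):
            tp=p0+(np.array(P)-p0)*i/n; tR=R0*Ro.from_rotvec(d*i/n)
            a=np.round(R.inv().apply(tp-p)/.05,2); b=np.round((R.inv()*tR).as_rotvec(degrees=True)/10,2)
            if max(abs(a).max(),abs(b).max())>1: print("TOO FAST",a,b)
            p=p+R.apply(a*.05); R=R*Ro.from_rotvec(b*10,degrees=True)
            rows.append((np.r_[a,b]+0).tolist()+[w])
    for i in range(0,len(rows),8): print([rows[i:i+8]])
    print("now",np.round(s["eef_pos"],4),np.round(s["eef_rot"],3),"end",np.round(p,4))
E
python3 - <<'E'
from h import *
Q=rot(LY,.2); zt=Q.apply([0,0,1]); tip=lambda th,up=0:onlid(-.068,.004,th)-zt*.011+[0,0,up]
a=tip(0,.06)
plan([(tip(0,.06),Q,14),(tip(0,.012),Q,2)],0)
E
```

```text
[[[0.58, -0.37, 0.08, -0.01, 0.08, 0.05, 0], [0.57, -0.38, 0.09, 0.0, 0.08, 0.06, 0], [0.56, -0.38, 0.09, -0.01, 0.09, 0.05, 0], [0.56, -0.39, 0.1, 0.0, 0.08, 0.05, 0], [0.56, -0.39, 0.11, -0.01, 0.08, 0.05, 0], [0.55, -0.4, 0.12, 0.0, 0.08, 0.06, 0], [0.54, -0.4, 0.13, -0.01, 0.08, 0.05, 0], [0.54, -0.41, 0.13, 0.0, 0.08, 0.05, 0]]]
[[[0.54, -0.42, 0.14, -0.01, 0.09, 0.05, 0], [0.52, -0.41, 0.15, 0.0, 0.08, 0.06, 0], [0.53, -0.43, 0.15, -0.01, 0.08, 0.05, 0], [0.51, -0.43, 0.16, 0.0, 0.08, 0.05, 0], [0.51, -0.43, 0.17, -0.01, 0.08, 0.05, 0], [0.51, -0.44, 0.17, 0.0, 0.08, 0.06, 0], [-0.1, 0.0, 0.47, 0.0, 0.0, 0.0, 0], [-0.09, 0.0, 0.47, 0.0, 0.0, 0.0, 0]]]
now [ 0.1158 -0.4864  0.2423] [3.142 0.    0.234] end [ 0.4474 -0.1397  0.1391]
```

Emit:
{"name": "arm_command", "arguments": {
  "targets": [
    [[0.58,-0.37,0.08,0,0.08,0.05,0],[0.57,-0.38,0.09,0,0.08,0.06,0],[0.56,-0.38,0.09,-0.01,0.09,0.05,0],[0.56,-0.39,0.1,0,0.08,0.05,0],[0.56,-0.39,0.11,-0.01,0.08,0.05,0],[0.55,-0.4,0.12,0,0.08,0.06,0],[0.54,-0.4,0.13,-0.01,0.08,0.05,0],[0.54,-0.41,0.13,0,0.08,0.05,0]]
  ]
}}

```text
time_s: 3.2
eef_pos: [0.3057, -0.2876, 0.2107]
eef_rot: [3.14, -0.114, 0.16]
ft_force: [0.4, -0.3, 0.4]
grip_width: -0.0001
gripper_force: 0.0
```

Emit:
{"name": "arm_command", "arguments": {
  "targets": [
    [[0.54,-0.42,0.14,-0.01,0.09,0.05,0],[0.52,-0.41,0.15,0,0.08,0.06,0],[0.53,-0.43,0.15,-0.01,0.08,0.05,0],[0.51,-0.43,0.16,0,0.08,0.05,0],[0.51,-0.43,0.17,-0.01,0.08,0.05,0],[0.51,-0.44,0.17,0,0.08,0.06,0],[0,0,0,0,0,0,0],[0,0,0,0,0,0,0]]
  ]
}}

```text
time_s: 4.2
eef_pos: [0.4471, -0.1398, 0.1875]
eef_rot: [-3.139, -0.199, 0.104]
ft_force: [-0.2, 0.6, -0.5]
grip_width: 0.0
gripper_force: 0.0
```

Run:
```python
from h import *
crop("scene",220,90,370,240,4,"pics/s2.png")
Q=rot(LY,.2); zt=Q.apply([0,0,1]); tip=lambda th,up=0:onlid(-.068,.004,th)-zt*.011+[0,0,up]
plan([(tip(0,.012),Q,2),(tip(0,0),Q,4),(tip(0.05,0),Q,2)],0)
plan([(tip(0,.0),Q,1)]+[(tip(t),Q,1) for t in np.arange(.05,.46,.025)],0)
```

```text
[[[-0.09, 0.0, 0.48, -0.01, 0.0, 0.0, 0], [-0.1, 0.0, 0.48, 0.0, 0.01, -0.01, 0], [-0.01, 0.0, 0.06, 0.0, 0.0, 0.0, 0], [-0.01, 0.0, 0.06, 0.0, 0.0, 0.0, 0], [-0.01, 0.0, 0.05, 0.0, 0.0, 0.0, 0], [-0.02, 0.0, 0.06, 0.0, 0.0, 0.0, 0], [-0.02, 0.0, 0.03, 0.0, 0.0, 0.0, 0], [-0.03, 0.0, 0.03, 0.0, 0.0, 0.0, 0]]]
now [ 0.447  -0.1401  0.1875] [-3.139 -0.199  0.104] end [ 0.4452 -0.1402  0.1234]
TOO FAST [-0.24 -0.    1.19] [-0.01  0.01 -0.01]
[[[-0.24, 0.0, 1.19, -0.01, 0.01, -0.01, 0], [-0.05, 0.0, 0.06, 0.0, 0.0, 0.0, 0], [-0.02, 0.0, 0.03, 0.0, 0.0, 0.0, 0], [-0.03, 0.0, 0.03, 0.0, 0.0, 0.0, 0], [-0.02, 0.0, 0.04, 0.0, 0.0, 0.0, 0], [-0.03, 0.0, 0.03, 0.0, 0.0, 0.0, 0], [-0.02, 0.0, 0.03, 0.0, 0.0, 0.0, 0], [-0.02, 0.0, 0.04, 0.0, 0.0, 0.0, 0]]]
[[[-0.02, 0.0, 0.03, 0.0, 0.0, 0.0, 0], [-0.02, 0.0, 0.03, 0.0, 0.0, 0.0, 0], [-0.02, 0.0, 0.04, 0.0, 0.0, 0.0, 0], [-0.02, 0.0, 0.04, 0.0, 0.0, 0.0, 0], [-0.01, 0.0, 0.03, 0.0, 0.0, 0.0, 0], [-0.02, 0.0, 0.04, 0.0, 0.0, 0.0, 0], [-0.02, 0.0, 0.04, 0.0, 0.0, 0.0, 0], [-0.01, 0.0, 0.03, 0.0, 0.0, 0.0, 0]]]
[[[-0.01, 0.0, 0.04, 0.0, 0.0, 0.0, 0], [-0.02, 0.0, 0.04, 0.0, 0.0, 0.0, 0]]]
now [ 0.447  -0.1401  0.1875] [-3.139 -0.199  0.104] end [ 0.4356 -0.1411  0.0929]
```

View pics/s2.png

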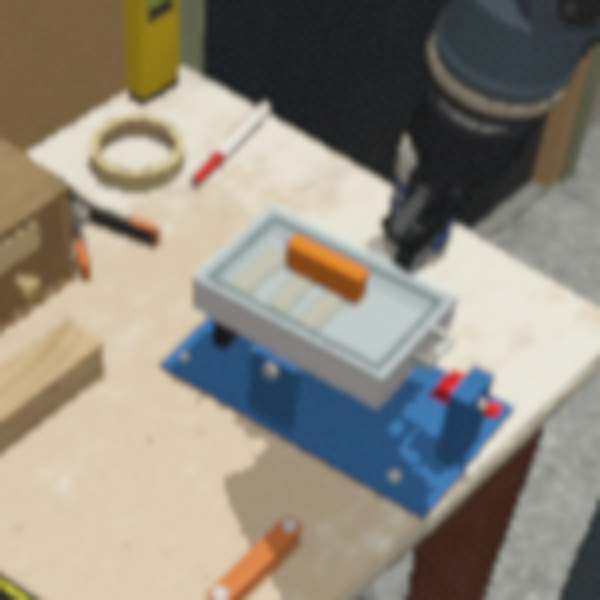

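Run:
```python
from h import *
s=r.get_state(); z=Ro.from_euler('xyz',s["eef_rot"]).apply([0,0,1]); t=s["eef_pos"]+.011*z
print(t,(topx("scene",t)-[220,90])*4,(topx("scene",onlid(-.068,.004,0))-[220,90])*4)
```

```text
[ 0.44918136 -0.13982267  0.17676186] [[403.63369102 262.92902718]] [[393.80188341 319.48065795]]
```

The scene crop shows the fingertips at (405,262), matching my projection, with the lid press spot at about (394,319), clear of the handle. The dowels lie in the far half of the tray, so I can press.

Emit:
{"name": "arm_command", "arguments": {
  "targets": [
    [[-0.1,0,0.48,0,0,0,0],[-0.1,0,0.48,0,0,0,0],[-0.02,0,0.1,0,0,0,0],[-0.03,0,0.13,0,0,0,0],[-0.03,0,0.04,0,0,0,0],[-0.03,0,0.04,0,0,0,0],[-0.03,0,0.04,0,0,0,0],[-0.02,0,0.04,0,0,0,0]]
  ]
}}

```text
time_s: 5.25
eef_pos: [0.4432, -0.1405, 0.1185]
eef_rot: [-3.14, -0.2, 0.104]
ft_force: [-5.9, -2.3, 7.7]
grip_width: 0.0001
gripper_force: 4.2
```

Run:
```python
from h import *
Q=rot(LY,.2); zt=Q.apply([0,0,1])
s=r.get_state();t=s["eef_pos"]+.011*zt
th=[min(np.arange(0,.48,.005),key=lambda a:abs(onlid(-.068,.004,a)[2]-t[2]))];print(s["ft_force"],t,th,onlid(-.068,.004,th[0]))
tip=lambda th,up=0:onlid(-.068,.004,th)-zt*.011+[0,0,up]
plan([(tip(t),Q,1) for t in np.arange(th[0]+.025,.45,.025)],0)
```

```text
[-5.94183945 -2.33574594  7.72858419] [ 0.44535945 -0.14024752  0.10772897] [np.float64(0.12)] [ 0.4448606  -0.1401026   0.10755753]
[[[-0.03, 0.0, 0.03, -0.01, 0.0, -0.01, 0], [-0.03, 0.0, 0.04, 0.0, 0.0, 0.0, 0], [-0.02, 0.0, 0.03, 0.0, 0.0, 0.0, 0], [-0.02, 0.0, 0.03, 0.0, 0.0, 0.0, 0], [-0.02, 0.0, 0.04, 0.0, 0.0, 0.0, 0], [-0.02, 0.0, 0.03, 0.0, 0.0, 0.0, 0], [-0.02, 0.0, 0.04, 0.0, 0.0, 0.0, 0], [-0.01, 0.0, 0.04, 0.0, 0.0, 0.0, 0]]]
[[[-0.02, 0.0, 0.03, 0.0, 0.0, 0.0, 0], [-0.01, 0.0, 0.04, 0.0, 0.0, 0.0, 0], [-0.02, 0.0, 0.04, 0.0, 0.0, 0.0, 0], [-0.01, 0.0, 0.03, 0.0, 0.0, 0.0, 0], [-0.01, 0.0, 0.04, 0.0, 0.0, 0.0, 0]]]
now [ 0.4432 -0.1405  0.1185] [-3.14  -0.2    0.104] end [ 0.436  -0.1412  0.0936]
```

Emit:
{"name": "arm_command", "arguments": {
  "targets": [
    [[-0.04,0,0.03,0,0,0,0],[-0.04,0,0.04,0,0,0,0],[-0.03,0,0.03,0,0,0,0],[-0.02,0,0.03,0,0,0,0],[-0.02,0,0.04,0,0,0,0],[-0.02,0,0.03,0,0,0,0],[-0.02,0,0.04,0,0,0,0],[-0.02,0,0.04,0,0,0,0]]
  ]
}}

```text
time_s: 6.25
eef_pos: [0.4358, -0.1409, 0.1024]
eef_rot: [-3.14, -0.2, 0.104]
ft_force: [-1.7, -1.4, 9.6]
grip_width: 0.0003
gripper_force: 5.0
```

Emit:
{"name": "arm_command", "arguments": {
  "targets": [
    [[-0.02,0,0.03,0,0,0,0],[-0.02,0,0.04,0,0,0,0],[-0.02,0,0.04,0,0,0,0],[-0.01,0,0.03,0,0,0,0]]
  ]
}}

```text
time_s: 6.75
eef_pos: [0.4338, -0.1409, 0.0945]
eef_rot: [-3.139, -0.199, 0.104]
ft_force: [-0.3, -0.7, 6.0]
grip_width: -0.0003
gripper_force: 2.9
```

Run:
```python
from h import *
s=r.get_state();print(np.round(s["ft_force"],1),s["gripper_force"]);zt=Ro.from_euler('xyz',s["eef_rot"]).apply([0,0,1]);t=s["eef_pos"]+.011*zt
th=min(np.arange(0,.5,.005),key=lambda a:abs(onlid(-.068,.004,a)[2]-t[2]));print(t,th,onlid(-.068,.004,th))
crop("scene",240,110,370,230,4.5,"pics/s3.png")
```

```text
[-0.3 -0.7  6. ] 2.8788524866104126
[ 0.43593229 -0.14068806  0.08369655] 0.43 [ 0.4381186  -0.14081312  0.08382935]
```

View pics/s3.png

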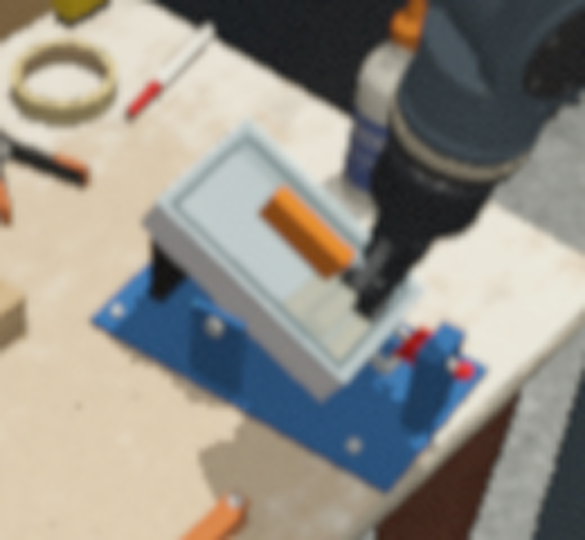

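The dowels are gathered at the low end, around (330,320), and the lid is seated. The estimated tilt is about 0.43 rad. I'll press slightly further, then lift off.

Emit:
{"name": "arm_command", "arguments": {
  "targets": [
    [[-0.01,0,0.03,0,0,0,0],[-0.01,0,0.02,0,0,0,0],[0,0,0,0,0,0,0]]
  ]
}}

```text
time_s: 7.18
eef_pos: [0.4332, -0.1409, 0.0918]
eef_rot: [-3.139, -0.199, 0.104]
ft_force: [0.3, -0.6, 6.7]
grip_width: 0.0
gripper_force: 2.9
```

Emit:
{"name": "arm_command", "arguments": {
  "targets": [
    [[0,0,-0.06,0,0,0,0],[0,0,-0.06,0,0,0,0],[0,0,-0.1,0,0,0,0],[-0.05,0,-0.4,0,0,0,0],[-0.05,0,-0.9,0,0,0,0],[0,0,-0.9,0,0,0,0],[0,0,-0.9,0,0,0,0],[0,0,0,0,0,0,0]]
  ]
}}

```text
time_s: 8.18
eef_pos: [0.3961, -0.1457, 0.2563]
eef_rot: [-3.141, -0.202, 0.104]
ft_force: [0.3, 0.5, -0.5]
grip_width: 0.0001
gripper_force: 0.0
```

Run:
```python
from h import *
crop("scene",240,110,370,230,4.5,"pics/s4.png")
for th in(0,.38,.43): print(th,(topx("scene",[onlid(x,.036,th) for x in(-.036,.036)])-[240,110])*4.5, (topx("scene",[onlid(x,0,th,.057) for x in(-.092,.092)])-[240,110])*4.5)
B=np.array([.568,.2578]);Q=rot(.947-np.pi/2)
print(r.get_state()["time_s"])
plan([([.44,-.10,.24],rot(-.0,0),4),([*B,.17],Q,11),([*B,.10],Q,2)],85)
```

```text
0 [[318.96203995 216.33829983]
 [233.40551605 172.49478295]] [[336.57739298 337.49742683]
 [121.14670884 219.57627543]]
0.38 [[346.53109985 251.34673731]
 [269.38316175 181.9413468 ]] [[340.00765674 378.00954612]
 [144.51430104 199.95984928]]
0.43 [[349.31854598 256.23387408]
 [274.30227373 184.22774136]] [[339.13360742 382.59438276]
 [148.63492541 198.49028926]]
8.225
[[[0.22, -0.2, 0.12, -0.02, -0.29, 0.15, 85], [0.23, -0.21, 0.11, -0.01, -0.28, 0.15, 85], [0.22, -0.22, 0.09, -0.02, -0.29, 0.15, 85], [0.23, -0.22, 0.09, -0.02, -0.29, 0.14, 85], [0.23, -0.65, 0.13, 0.0, 0.0, 0.33, 85], [0.2, -0.66, 0.12, 0.0, 0.0, 0.32, 85], [0.16, -0.68, 0.13, 0.0, 0.0, 0.33, 85], [0.11, -0.68, 0.13, 0.0, 0.0, 0.32, 85]]]
[[[0.09, -0.68, 0.12, 0.0, 0.0, 0.33, 85], [0.04, -0.69, 0.13, 0.0, 0.0, 0.32, 85], [0.0, -0.69, 0.13, 0.0, 0.0, 0.33, 85], [-0.04, -0.69, 0.12, 0.0, 0.0, 0.32, 85], [-0.07, -0.69, 0.13, 0.0, 0.0, 0.33, 85], [-0.12, -0.68, 0.13, 0.0, 0.0, 0.32, 85], [-0.15, -0.67, 0.12, 0.0, 0.0, 0.33, 85], [0.0, 0.0, 0.7, 0.0, 0.0, 0.0, 85]]]
[[[0.0, 0.0, 0.7, 0.0, 0.0, 0.0, 85]]]
now [ 0.3957 -0.1454  0.2544] [-3.14  -0.2    0.104] end [0.568  0.2576 0.1002]
```

View pics/s4.png

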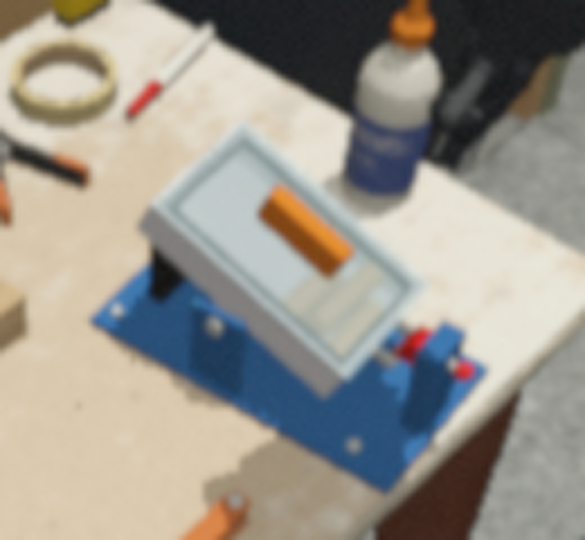

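Latched: the lid is seated with its handle at about (305,230), the fingers are clear and the dowels are at the low end. Next is the sanding block.

Emit:
{"name": "arm_command", "arguments": {
  "targets": [
    [[0.22,-0.2,0.12,-0.02,-0.29,0.15,85],[0.23,-0.21,0.11,-0.01,-0.28,0.15,85],[0.22,-0.22,0.09,-0.02,-0.29,0.15,85],[0.23,-0.22,0.09,-0.02,-0.29,0.14,85],[0.23,-0.65,0.13,0,0,0.33,85],[0.2,-0.66,0.12,0,0,0.32,85],[0.16,-0.68,0.13,0,0,0.33,85],[0.11,-0.68,0.13,0,0,0.32,85]]
  ]
}}

```text
time_s: 9.22
eef_pos: [0.475, -0.0424, 0.2137]
eef_rot: [-3.078, 0.007, -0.129]
ft_force: [-0.6, -0.6, 0.0]
grip_width: 0.0849
gripper_force: 0.0
```

Emit:
{"name": "arm_command", "arguments": {
  "targets": [
    [[0.09,-0.68,0.12,0,0,0.33,85],[0.04,-0.69,0.13,0,0,0.32,85],[0,-0.69,0.13,0,0,0.33,85],[-0.04,-0.69,0.12,0,0,0.32,85],[-0.07,-0.69,0.13,0,0,0.33,85],[-0.12,-0.68,0.13,0,0,0.32,85],[-0.15,-0.67,0.12,0,0,0.33,85],[0,0,0.7,0,0,0,85]]
  ]
}}

```text
time_s: 10.22
eef_pos: [0.4616, -0.0199, 0.1737]
eef_rot: [-2.889, 0.063, -0.208]
ft_force: [0.8, 0.2, -0.3]
grip_width: 0.0848
gripper_force: 0.0
```

Run:
```python
from h import *
B=[.568,.2578];Q=rot(.947-np.pi/2)
plan([([*B,.10],Q,2),([*B,.016],Q,3)],85)
```

```text
TOO FAST [ 0.51 -2.67  1.42] [-0.68  0.33  1.16]
TOO FAST [-0.12 -2.85  1.1 ] [-0.67  0.32  1.17]
[[[0.51, -2.67, 1.42, -0.68, 0.33, 1.16, 85], [-0.12, -2.85, 1.1, -0.67, 0.32, 1.17, 85], [0.0, 0.0, 0.56, 0.0, 0.0, 0.0, 85], [0.0, 0.0, 0.56, 0.0, 0.0, 0.0, 85], [0.0, 0.0, 0.56, 0.0, 0.0, 0.0, 85]]]
now [ 0.4616 -0.0199  0.1737] [-2.889  0.063 -0.208] end [0.5678 0.2577 0.0159]
```

Run:
```python
from h import *
s=r.get_state(); print({k:np.round(s[k],3) for k in s})
crop("scene",140,60,370,280,2.7,"pics/s5.png")
```

```text
{'time_s': np.float64(10.225), 'q': array([-0.209,  0.208, -0.243,  1.183,  0.253,  3.141]), 'joint_vel': array([ 0.059,  0.132, -0.622, -0.728,  0.021, -0.001]), 'effort': array([-1.4570e+00, -7.1213e+01,  5.2207e+01,  7.4620e+00,  1.4480e+00,
        1.0000e-03]), 'eef_pos': array([ 0.462, -0.02 ,  0.174]), 'eef_rot': array([-2.889,  0.063, -0.208]), 'ft_force': array([ 0.764,  0.16 , -0.321]), 'wrist_torque': array([-0.181,  0.011, -0.005]), 'gripper_force': np.float64(0.0), 'grip_width': np.float64(0.085)}
```

View pics/s5.png

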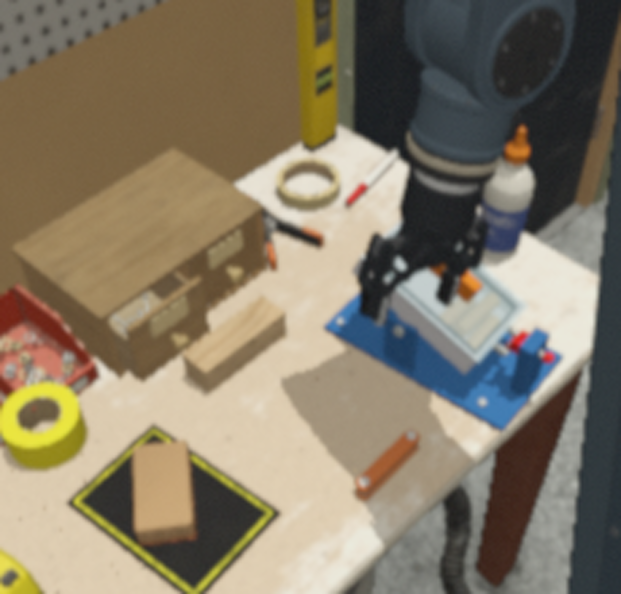

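Joint 6 reached its limit: it equals q1 + π − yaw when the tool points down. I'll use grasps turned half round instead. The arm is clear of the lid, so I rise first and then unwind.

Run:
```python
from h import *
B=[.568,.2578];Y=.947+np.pi/2
plan([([.462,-.02,.235],rot(-.1),2),([.46,.0,.25],rot(.25),2),([.50,.12,.22],rot(1.1),5),([*B,.15],rot(Y),9),([*B,.08],rot(Y),2)],85)
```

```text
[[[-0.02, -0.16, -0.64, -0.73, 0.16, -0.33, 85], [0.01, -0.08, -0.66, -0.73, 0.16, -0.33, 85], [-0.04, -0.2, -0.15, 0.0, 0.0, -1.0, 85], [0.0, -0.2, -0.15, 0.0, -0.01, -1.0, 85], [0.27, -0.43, 0.12, 0.0, 0.0, -0.97, 85], [0.34, -0.37, 0.12, 0.0, 0.0, -0.98, 85], [0.4, -0.31, 0.12, 0.0, 0.0, -0.97, 85], [0.45, -0.24, 0.12, 0.0, 0.0, -0.98, 85]]]
[[[0.48, -0.15, 0.12, 0.0, 0.0, -0.97, 85], [0.34, 0.0, 0.16, 0.0, 0.0, -0.9, 85], [0.34, 0.04, 0.15, 0.0, 0.0, -0.91, 85], [0.33, 0.11, 0.16, 0.0, 0.0, -0.9, 85], [0.3, 0.15, 0.15, 0.0, 0.0, -0.9, 85], [0.28, 0.19, 0.16, 0.0, 0.0, -0.91, 85], [0.24, 0.24, 0.15, 0.0, 0.0, -0.9, 85], [0.21, 0.28, 0.16, 0.0, 0.0, -0.9, 85]]]
[[[0.16, 0.3, 0.15, 0.0, 0.0, -0.9, 85], [0.11, 0.32, 0.16, 0.0, 0.0, -0.91, 85], [0.0, 0.0, 0.7, 0.0, 0.0, 0.0, 85], [-0.01, 0.0, 0.7, 0.0, 0.0, 0.0, 85]]]
now [ 0.4592 -0.0191  0.1688] [-2.889  0.069 -0.207] end [0.5681 0.2576 0.08  ]
```

Emit:
{"name": "arm_command", "arguments": {
  "targets": [
    [[-0.02,-0.16,-0.64,-0.73,0.16,-0.33,85],[0.01,-0.08,-0.66,-0.73,0.16,-0.33,85],[-0.04,-0.2,-0.15,0,0,-1,85],[0,-0.2,-0.15,0,-0.01,-1,85],[0.27,-0.43,0.12,0,0,-0.97,85],[0.34,-0.37,0.12,0,0,-0.98,85],[0.4,-0.31,0.12,0,0,-0.97,85],[0.45,-0.24,0.12,0,0,-0.98,85]]
  ]
}}

```text
time_s: 11.28
eef_pos: [0.4893, 0.0831, 0.2312]
eef_rot: [-3.138, -0.011, 0.954]
ft_force: [0.6, -0.3, 0.3]
grip_width: 0.085
gripper_force: 0.0
```

Run:
```python
from h import *
B=[.568,.2578];Y=.947+np.pi/2
print(np.round(r.get_state()["q"],2))
plan([([*B,.15],rot(Y),10),([*B,.08],rot(Y),2),([*B,.016],rot(Y),3)],85)
```

```text
[ 0.16  0.2  -0.07  1.29  0.01  2.35]
[[[0.37, -0.07, 0.17, 0.0, -0.01, -0.9, 85], [0.39, -0.02, 0.16, 0.01, 0.0, -0.89, 85], [0.37, 0.05, 0.17, 0.0, -0.01, -0.9, 85], [0.37, 0.1, 0.16, 0.0, -0.01, -0.89, 85], [0.35, 0.16, 0.17, 0.0, 0.0, -0.9, 85], [0.32, 0.22, 0.16, 0.01, -0.01, -0.9, 85], [0.28, 0.26, 0.17, 0.0, -0.01, -0.89, 85], [0.23, 0.3, 0.16, 0.0, 0.0, -0.9, 85]]]
[[[0.19, 0.33, 0.16, 0.01, -0.01, -0.89, 85], [0.14, 0.36, 0.17, 0.0, -0.01, -0.9, 85], [0.0, 0.0, 0.7, 0.0, 0.0, 0.0, 85], [0.0, 0.0, 0.7, 0.0, 0.0, 0.0, 85], [0.0, 0.0, 0.43, 0.0, 0.0, 0.0, 85], [0.0, 0.0, 0.42, 0.0, 0.0, 0.0, 85], [0.0, 0.0, 0.43, 0.0, 0.0, 0.0, 85]]]
now [0.4893 0.0831 0.2312] [-3.138 -0.011  0.954] end [0.5679 0.2578 0.0158]
```

Emit:
{"name": "arm_command", "arguments": {
  "targets": [
    [[0.37,-0.07,0.17,0,-0.01,-0.9,85],[0.39,-0.02,0.16,0.01,0,-0.89,85],[0.37,0.05,0.17,0,-0.01,-0.9,85],[0.37,0.1,0.16,0,-0.01,-0.89,85],[0.35,0.16,0.17,0,0,-0.9,85],[0.32,0.22,0.16,0.01,-0.01,-0.9,85],[0.28,0.26,0.17,0,-0.01,-0.89,85],[0.23,0.3,0.16,0,0,-0.9,85]]
  ]
}}

```text
time_s: 12.28
eef_pos: [0.5534, 0.222, 0.1661]
eef_rot: [3.141, -0.003, 2.205]
ft_force: [-0.4, 0.7, -0.4]
grip_width: 0.0851
gripper_force: 0.0
```

Emit:
{"name": "arm_command", "arguments": {
  "targets": [
    [[0.19,0.33,0.16,0.01,-0.01,-0.89,85],[0.14,0.36,0.17,0,-0.01,-0.9,85],[0,0,0.7,0,0,0,85],[0,0,0,0,0,0,85]]
  ]
}}

```text
time_s: 12.78
eef_pos: [0.5674, 0.2559, 0.1127]
eef_rot: [-3.137, -0.002, 2.512]
ft_force: [-0.6, -0.9, -0.3]
grip_width: 0.085
gripper_force: 0.0
```

Run:
```python
from h import *
B=[.568,.2578];Y=.947+np.pi/2
plan([([*B,.08],rot(Y),1),([*B,.016],rot(Y),3)],85)
```

```text
[[[0.01, 0.04, 0.65, -0.02, -0.01, -0.03, 85], [0.0, 0.0, 0.43, 0.0, 0.0, 0.0, 85], [0.0, 0.0, 0.43, 0.0, 0.0, 0.0, 85], [0.0, 0.0, 0.42, 0.0, 0.0, 0.0, 85]]]
now [0.5674 0.2559 0.1127] [-3.137e+00 -2.000e-03  2.512e+00] end [0.568  0.2577 0.0162]
```

Emit:
{"name": "arm_command", "arguments": {
  "targets": [
    [[0.01,0.04,0.65,-0.02,-0.01,-0.03,85],[0,0,0.43,0,0,0,85],[0,0,0.43,0,0,0,85],[0,0,0.42,0,0,0,85],[0,0,0,0,0,0,55],[0,0,0,0,0,0,55],[0,0,0,0,0,0,55],[0,0,0,0,0,0,55]]
  ],
  "squeeze": 30
}}

```text
time_s: 13.78
eef_pos: [0.5709, 0.2588, 0.0193]
eef_rot: [3.137, 0.004, 2.517]
ft_force: [-1.4, -1.3, 7.9]
grip_width: 0.062
gripper_force: 35.0
```

Run:
```python
from h import *
s=r.get_state();p=s["eef_pos"];Y=s["eef_rot"][2]
D=[.535,.072]
plan([(p+[0,0,.07],rot(Y),3),([*D,.085],rot(np.pi),7),([*D,.022],rot(np.pi),4),([*D,.0185],rot(np.pi),2)],50)
```

```text
[[[0.0, 0.0, -0.47, 0.01, 0.01, 0.0, 50], [0.0, 0.0, -0.46, 0.01, 0.01, 0.0, 50], [0.0, 0.0, -0.47, 0.01, 0.0, 0.0, 50], [-0.23, -0.49, 0.01, 0.0, 0.0, -0.51, 50], [-0.18, -0.51, 0.02, 0.0, 0.0, -0.51, 50], [-0.14, -0.53, 0.01, 0.0, 0.0, -0.51, 50], [-0.09, -0.53, 0.01, 0.0, 0.0, -0.51, 50], [-0.05, -0.55, 0.01, 0.0, 0.0, -0.51, 50]]]
[[[0.01, -0.54, 0.02, 0.0, 0.0, -0.51, 50], [0.05, -0.54, 0.01, 0.0, 0.0, -0.52, 50], [0.0, 0.0, 0.31, 0.0, 0.0, 0.0, 50], [0.0, 0.0, 0.32, 0.0, 0.0, 0.0, 50], [0.0, 0.0, 0.31, 0.0, 0.0, 0.0, 50], [0.0, 0.0, 0.32, 0.0, 0.0, 0.0, 50], [0.0, 0.0, 0.03, 0.0, 0.0, 0.0, 50], [0.0, 0.0, 0.04, 0.0, 0.0, 0.0, 50]]]
now [0.5709 0.2588 0.0193] [3.137 0.004 2.517] end [0.5351 0.0719 0.0184]
```

Emit:
{"name": "arm_command", "arguments": {
  "targets": [
    [[0,0,-0.47,0.01,0.01,0,50],[0,0,-0.46,0.01,0.01,0,50],[0,0,-0.47,0.01,0,0,50],[-0.23,-0.49,0.01,0,0,-0.51,50],[-0.18,-0.51,0.02,0,0,-0.51,50],[-0.14,-0.53,0.01,0,0,-0.51,50],[-0.09,-0.53,0.01,0,0,-0.51,50],[-0.05,-0.55,0.01,0,0,-0.51,50]]
  ]
}}

```text
time_s: 14.78
eef_pos: [0.5448, 0.1241, 0.0858]
eef_rot: [-3.14, -0.001, 2.966]
ft_force: [0.3, -0.6, -0.5]
grip_width: 0.0619
gripper_force: 33.9
```

Emit:
{"name": "arm_command", "arguments": {
  "targets": [
    [[0.01,-0.54,0.02,0,0,-0.51,50],[0.05,-0.54,0.01,0,0,-0.52,50],[0,0,0.31,0,0,0,50],[0,0,0.32,0,0,0,50],[0,0,0.31,0,0,0,50],[0,0,0.32,0,0,0,50],[0,0,0.05,0,0,0,50],[0,0,0,0,0,0,50]]
  ]
}}

```text
time_s: 15.78
eef_pos: [0.5345, 0.0718, 0.0182]
eef_rot: [-3.14, -0.002, -3.141]
ft_force: [-0.3, 0.7, -0.9]
grip_width: 0.0622
gripper_force: 33.9
```

Run:
```python
from h import *
s=r.get_state();print(s["eef_pos"],s["eef_rot"],s["ft_force"],s["grip_width"],s["time_s"])
```

```text
[0.53447952 0.0717755  0.01815409] [-3.14011967e+00 -1.87399329e-03 -3.14062284e+00] [-0.26878543  0.66418248 -0.90277393] 0.062189553114006306 15.775
```

Emit:
{"name": "arm_command", "arguments": {
  "targets": [
    [[0,0,0.04,0,0,0,50],[0,0,0,0,0,0,75],[0,0,0,0,0,0,78],[0,0,0,0,0,0,78],[0,0,-0.4,0,0,0,78],[0,0,-0.9,0,0,0,75],[0,0,-0.9,0,0,0,70],[0,0,-0.9,0,0,0,60]]
  ]
}}

```text
time_s: 16.77
eef_pos: [0.5345, 0.0718, 0.1728]
eef_rot: [-3.14, -0.001, -3.141]
ft_force: [0.5, -0.2, -0.6]
grip_width: 0.0602
gripper_force: 0.0
```

Run:
```python
from h import *
bt=(285,160,345,235); bs=(280,140,330,185)
for c,b in(("top",bt),("scene",bs)):
    m=orange(r.get_image(c),b); cc=mom(m.astype(np.uint8))
    for th in(.36,.38,.40):
        P=[onlid(x,z,th,y) for x in(-.036,.036) for y in(-.008,.008) for z in(.004,.036)]
        h=cv2.convexHull(topx(c,P).astype(np.float32)); print(c,m.sum(),th,mom(h)[0]-cc[0])
th=.38;Q=rot(LY+np.pi,-th);up=Q.apply([0,0,-1]);G=onlid(0,.020,th)
print(G,up)
plan([(G+up*.09+[0,0,.03],Q,7),(G+up*.05,Q,3)],60)
for n in("dowel1",): print([(b["box"],b["confidence"]) for b in r.boxes_of("scene",n)])
```

```text
top 103 0.36 [ 0.09154523 -1.17537177]
top 103 0.38 [ 0.11667061 -0.81656072]
top 103 0.4 [ 0.14035723 -0.46004906]
scene 145 0.36 [-1.0205682  -0.49076177]
scene 145 0.38 [-0.75153026 -0.25230622]
scene 145 0.4 [-0.48513431 -0.01014376]
[ 0.4956051  -0.13475476  0.12786255] [-0.36887765 -0.03887512  0.92866464]
[[[0.21, -0.6, -0.19, -0.02, -0.31, -0.08, 60], [0.21, -0.6, -0.2, -0.01, -0.3, -0.09, 60], [0.21, -0.59, -0.21, -0.02, -0.31, -0.08, 60], [0.21, -0.59, -0.23, -0.02, -0.31, -0.09, 60], [0.2, -0.59, -0.24, -0.01, -0.3, -0.08, 60], [0.19, -0.58, -0.25, -0.02, -0.31, -0.08, 60], [0.2, -0.58, -0.26, -0.02, -0.31, -0.09, 60], [0.07, 0.0, 0.45, 0.0, 0.0, 0.0, 60]]]
[[[0.08, 0.0, 0.45, 0.0, 0.0, 0.0, 60], [0.07, 0.0, 0.45, 0.0, 0.0, 0.0, 60]]]
now [0.5369 0.0721 0.1759] [-3.141  0.005 -3.141] end [ 0.4771 -0.1367  0.1744]
[([162.6, 216.2, 241.5, 281.9], 0.2)]
```

Emit:
{"name": "arm_command", "arguments": {
  "targets": [
    [[0.21,-0.6,-0.19,-0.02,-0.31,-0.08,60],[0.21,-0.6,-0.2,-0.01,-0.3,-0.09,60],[0.21,-0.59,-0.21,-0.02,-0.31,-0.08,60],[0.21,-0.59,-0.23,-0.02,-0.31,-0.09,60],[0.2,-0.59,-0.24,-0.01,-0.3,-0.08,60],[0.19,-0.58,-0.25,-0.02,-0.31,-0.08,60],[0.2,-0.58,-0.26,-0.02,-0.31,-0.09,60],[0,0,0,0,0,0,60]]
  ]
}}

```text
time_s: 17.92
eef_pos: [0.4593, -0.1401, 0.2367]
eef_rot: [-3.141, 0.374, -3.039]
ft_force: [0.3, -0.2, 0.0]
grip_width: 0.0597
gripper_force: 0.0
```

Run:
```python
from h import *
th=.38;Q=rot(LY+np.pi,-th);up=Q.apply([0,0,-1]);G=onlid(-.002,.020,th)
plan([(G+up*.05,Q,3),(G+up*.001,Q,5)],60)
```

```text
[[[0.05, 0.01, 0.43, 0.0, -0.01, -0.01, 60], [0.06, 0.01, 0.43, 0.0, -0.01, 0.0, 60], [0.05, 0.01, 0.43, -0.01, -0.01, -0.01, 60], [0.0, 0.0, 0.2, 0.0, 0.0, 0.0, 60], [0.0, 0.0, 0.19, 0.0, 0.0, 0.0, 60], [0.0, 0.0, 0.2, 0.0, 0.0, 0.0, 60], [0.0, 0.0, 0.2, 0.0, 0.0, 0.0, 60], [0.0, 0.0, 0.19, 0.0, 0.0, 0.0, 60]]]
now [ 0.4593 -0.1401  0.2367] [-3.141  0.374 -3.039] end [ 0.4934 -0.135   0.1282]
```

Emit:
{"name": "arm_command", "arguments": {
  "targets": [
    [[0.05,0.01,0.43,0,-0.01,-0.01,60],[0.06,0.01,0.43,0,-0.01,0,60],[0.05,0.01,0.43,-0.01,-0.01,-0.01,60],[0,0,0.2,0,0,0,60],[0,0,0.19,0,0,0,60],[0,0,0.2,0,0,0,60],[0,0,0.2,0,0,0,60],[0,0,0.13,0,0,0,60]]
  ]
}}

```text
time_s: 18.92
eef_pos: [0.4936, -0.1334, 0.1309]
eef_rot: [3.141, 0.379, -3.033]
ft_force: [0.5, -0.3, -0.2]
grip_width: 0.0599
gripper_force: 0.0
```

Emit:
{"name": "arm_command", "arguments": {
  "targets": [
    [[0,0,0,0,0,0,25],[0,0,0,0,0,0,10],[0,0,0,0,0,0,10],[0,0,0,0,0,0,10],[0,0,0,0,0,0,10]]
  ],
  "squeeze": 45
}}

```text
time_s: 19.55
eef_pos: [0.4936, -0.1336, 0.132]
eef_rot: [-3.141, 0.38, -3.032]
ft_force: [-4.0, -0.6, 7.5]
grip_width: 0.0149
gripper_force: 45.8
```

Run:
```python
from h import *
crop("scene",220,80,360,220,4,"pics/s6.png")
s=r.get_state();p=s["eef_pos"];print(p,s["eef_rot"],s["ft_force"],s["grip_width"])
Q=Ro.from_euler('xyz',s["eef_rot"]);up=Q.apply([0,0,-1])
plan([(p+up*.012,Q,4),(p+up*.10,Q,4)],10)
```

```text
[ 0.49360244 -0.13362922  0.13198459] [-3.14133002  0.37971477 -3.0324481 ] [-3.68472942 -0.55924966  6.40042462] 0.01493805167774111
[[[0.0, 0.0, -0.06, 0.0, 0.0, 0.0, 10], [0.0, 0.0, -0.06, 0.0, 0.0, 0.0, 10], [0.0, 0.0, -0.06, 0.0, 0.0, 0.0, 10], [0.0, 0.0, -0.06, 0.0, 0.0, 0.0, 10], [0.0, 0.0, -0.44, 0.0, 0.0, 0.0, 10], [0.0, 0.0, -0.44, 0.0, 0.0, 0.0, 10], [0.0, 0.0, -0.44, 0.0, 0.0, 0.0, 10], [0.0, 0.0, -0.44, 0.0, 0.0, 0.0, 10]]]
now [ 0.4936 -0.1336  0.132 ] [-3.141  0.38  -3.032] end [ 0.4568 -0.1376  0.2249]
```

View pics/s6.png

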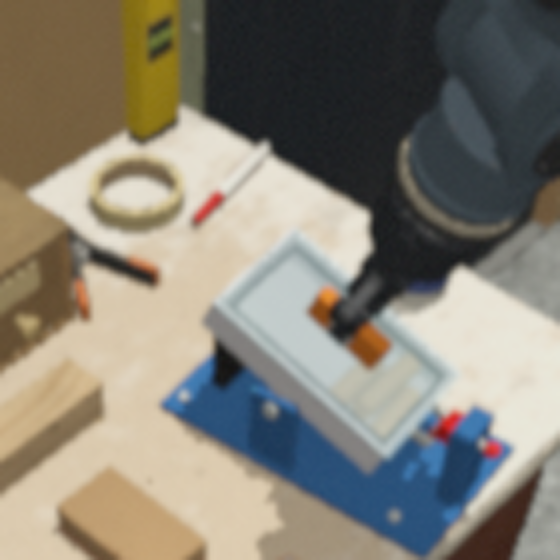

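The fingers hold the handle mid-length at about (345,320), with the tray still latched. I'll lift along the lid's normal.

Emit:
{"name": "arm_command", "arguments": {
  "targets": [
    [[0,0,-0.06,0,0,0,10],[0,0,-0.06,0,0,0,10],[0,0,-0.06,0,0,0,10],[0,0,-0.1,0,0,0,10],[0,0,-0.4,0,0,0,10],[0,0,-0.5,0,0,0,10],[0,0,-0.5,0,0,0,10],[0,0,-0.5,0,0,0,10]]
  ]
}}

```text
time_s: 20.6
eef_pos: [0.4528, -0.1378, 0.2337]
eef_rot: [3.141, 0.379, -3.032]
ft_force: [0.5, 0.0, -0.9]
grip_width: 0.0152
gripper_force: 44.6
```

Run:
```python
from h import *
s=r.get_state();p=s["eef_pos"];print(s["ft_force"],s["grip_width"],s["time_s"])
crop("scene",150,60,370,280,2.7,"pics/s7.png")
ms={c:mask(c,"lid_mat") for c in("scene",)}; r.get_image("top"); ms["top"]=mask("top","lid_mat")
for c in ms:
    m=ms[c]; print(c,None if m is None else (m.sum(),fitbox({c:m},(.2,.14,.004),0,[.555,.26,.1])))
print(fitbox(ms,(.2,.14,.004),0,[.555,.26,.1]))
print([b["box"] for b in r.boxes_of("top","sanding_block")])
plan([([.46,-.08,.27],rot(np.pi+.12),5),([.5,.1,.26],rot(np.pi+.12),6),([.555,.26,.20],rot(np.pi+.12),6)],10)
```

```text
[ 0.48310938  0.00848847 -0.92886984] 0.015235859046644493 20.6
scene None
top (np.int64(2363), (array([0.55423649, 0.25904891, 0.13085629]), np.float64(0.0016184488578838059)))Traceback (most recent call last):
  File "<stdin>", line 7, in <module>
  File "h.py", line 23, in fitbox
    M={c:mom(m.astype(np.uint8)) for c,m in masks.items()}
             ^^^^^^^^
AttributeError: 'NoneType' object has no attribute 'astype'
```

View pics/s7.png

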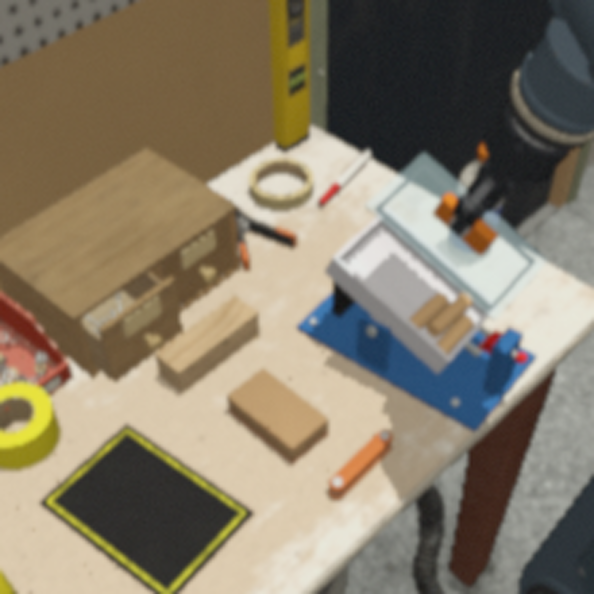

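The lid is off and held. The dowels lie gathered at the low end around (445,320), the mat is clear around (145,510), and the block sits at (278,415) on the bench. Next I carry the lid over.

Run:
```python
from h import *
plan([([.46,-.09,.275],rot(np.pi+.12),5),([.5,.1,.26],rot(np.pi+.12),7),([.554,.259,.16],rot(np.pi+.12),7)],10)
```

```text
[[[-0.11, 0.19, -0.14, 0.0, 0.43, -0.01, 10], [-0.09, 0.19, -0.15, 0.0, 0.44, -0.02, 10], [-0.09, 0.18, -0.15, -0.01, 0.43, -0.01, 10], [-0.07, 0.19, -0.16, 0.0, 0.44, -0.01, 10], [-0.06, 0.19, -0.17, 0.0, 0.43, -0.01, 10], [-0.18, 0.52, 0.04, 0.0, 0.0, 0.0, 10], [-0.18, 0.53, 0.05, 0.0, 0.0, 0.0, 10], [-0.18, 0.52, 0.04, 0.0, 0.0, 0.0, 10]]]
[[[-0.17, 0.53, 0.04, 0.0, 0.0, 0.0, 10], [-0.18, 0.52, 0.05, 0.0, 0.0, 0.0, 10], [-0.18, 0.53, 0.04, 0.0, 0.0, 0.0, 10], [-0.18, 0.52, 0.04, 0.0, 0.0, 0.0, 10], [-0.21, 0.43, 0.29, 0.0, 0.0, 0.0, 10], [-0.2, 0.44, 0.28, 0.0, 0.0, 0.0, 10], [-0.21, 0.43, 0.29, 0.0, 0.0, 0.0, 10], [-0.21, 0.43, 0.28, 0.0, 0.0, 0.0, 10]]]
[[[-0.21, 0.44, 0.29, 0.0, 0.0, 0.0, 10], [-0.2, 0.43, 0.29, 0.0, 0.0, 0.0, 10], [-0.21, 0.43, 0.28, 0.0, 0.0, 0.0, 10]]]
now [ 0.4534 -0.1379  0.2327] [ 3.142  0.38  -3.033] end [0.5541 0.2588 0.1602]
```

Emit:
{"name": "arm_command", "arguments": {
  "targets": [
    [[-0.11,0.19,-0.14,0,0.43,-0.01,10],[-0.09,0.19,-0.15,0,0.44,-0.02,10],[-0.09,0.18,-0.15,-0.01,0.43,-0.01,10],[-0.07,0.19,-0.16,0,0.44,-0.01,10],[-0.06,0.19,-0.17,0,0.43,-0.01,10],[-0.18,0.52,0.04,0,0,0,10],[-0.18,0.53,0.05,0,0,0,10],[-0.18,0.52,0.04,0,0,0,10]]
  ]
}}

```text
time_s: 21.8
eef_pos: [0.4773, -0.0075, 0.2672]
eef_rot: [3.141, -0.001, -3.022]
ft_force: [0.3, -0.3, -1.7]
grip_width: 0.0152
gripper_force: 44.7
```

Emit:
{"name": "arm_command", "arguments": {
  "targets": [
    [[-0.17,0.53,0.04,0,0,0,10],[-0.18,0.52,0.05,0,0,0,10],[-0.18,0.53,0.04,0,0,0,10],[-0.18,0.52,0.04,0,0,0,10],[-0.21,0.43,0.29,0,0,0,10],[-0.2,0.44,0.28,0,0,0,10],[-0.21,0.43,0.29,0,0,0,10],[-0.21,0.43,0.28,0,0,0,10]]
  ]
}}

```text
time_s: 22.8
eef_pos: [0.5311, 0.1919, 0.2017]
eef_rot: [-3.141, -0.001, -3.022]
ft_force: [0.3, 0.0, -1.4]
grip_width: 0.0151
gripper_force: 44.7
```

Emit:
{"name": "arm_command", "arguments": {
  "targets": [
    [[-0.21,0.44,0.29,0,0,0,10],[-0.2,0.43,0.29,0,0,0,10],[-0.21,0.43,0.28,0,0,0,10],[0,0,0,0,0,0,10]]
  ]
}}

```text
time_s: 23.3
eef_pos: [0.5536, 0.2605, 0.1583]
eef_rot: [-3.141, -0.002, -3.02]
ft_force: [-0.4, -0.2, -1.8]
grip_width: 0.0153
gripper_force: 44.5
```

Run:
```python
from h import *
crop("scene",110,120,300,300,3.2,"pics/s8.png")
print(np.round(r.get_state()["q"],2),r.get_state()["grip_width"])
M=[.554,.259]; Q=rot(np.pi+.12)
plan([([*M,.06],Q,6),([*M,.038],Q,4),([*M,.034],Q,3)],10)
```

```text
[ 0.44  0.47  0.12  1.22 -0.    0.32] 0.015056862694412636
[[[0.0, 0.0, 0.33, 0.0, 0.0, 0.0, 10], [0.0, 0.0, 0.33, 0.0, 0.0, 0.0, 10], [0.0, -0.01, 0.33, 0.0, 0.0, 0.0, 10], [0.0, 0.0, 0.33, 0.0, 0.0, 0.0, 10], [-0.01, 0.0, 0.33, 0.0, 0.0, 0.0, 10], [0.0, 0.0, 0.34, 0.0, -0.01, 0.0, 10], [0.0, 0.0, 0.11, 0.0, 0.0, 0.0, 10], [0.0, 0.0, 0.11, 0.0, 0.0, 0.0, 10]]]
[[[0.0, 0.0, 0.11, 0.0, 0.0, 0.0, 10], [0.0, 0.0, 0.11, 0.0, 0.0, 0.0, 10], [0.0, 0.0, 0.03, 0.0, 0.0, 0.0, 10], [0.0, 0.0, 0.02, 0.0, 0.0, 0.0, 10], [0.0, 0.0, 0.03, 0.0, 0.0, 0.0, 10]]]
now [0.5537 0.2597 0.1593] [-3.141e+00 -1.000e-03 -3.021e+00] end [0.5542 0.2592 0.0338]
```

View pics/s8.png

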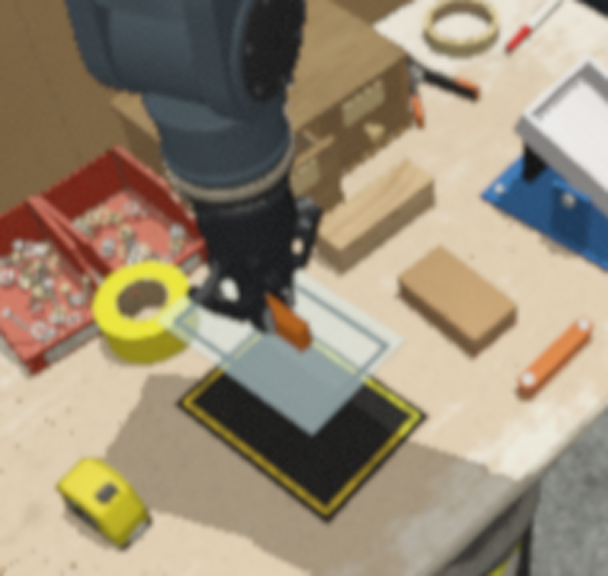

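The lid hangs level and parallel above the mat: plate around (285,350), mat around (305,420). I'll lower it now.

Emit:
{"name": "arm_command", "arguments": {
  "targets": [
    [[0,0,0.33,0,0,0,10],[0,0,0.33,0,0,0,10],[0,-0.01,0.33,0,0,0,10],[0,0,0.33,0,0,0,10],[-0.01,0,0.33,0,0,0,10],[0,0,0.34,0,0,0,10],[0,0,0.11,0,0,0,10],[0,0,0.11,0,0,0,10]]
  ]
}}

```text
time_s: 24.35
eef_pos: [0.5546, 0.2586, 0.0496]
eef_rot: [-3.142, 0.001, -3.022]
ft_force: [-1.0, -0.3, -1.5]
grip_width: 0.0154
gripper_force: 44.6
```

Emit:
{"name": "arm_command", "arguments": {
  "targets": [
    [[0,0,0.11,0,0,0,10],[0,0,0.08,0,0,0,10],[0,0,0.03,0,0,0,10],[0,0,0,0,0,0,10]]
  ]
}}

```text
time_s: 24.85
eef_pos: [0.5544, 0.2585, 0.0388]
eef_rot: [-3.142, 0.0, -3.022]
ft_force: [-0.2, -0.2, -1.6]
grip_width: 0.0151
gripper_force: 44.6
```

Still carrying the weight, so I lower in small steps until contact.

Emit:
{"name": "arm_command", "arguments": {
  "targets": [
    [[0,0,0.03,0,0,0,10],[0,0,0.03,0,0,0,10],[0,0,0,0,0,0,10]]
  ]
}}

```text
time_s: 25.22
eef_pos: [0.5544, 0.2585, 0.0356]
eef_rot: [-3.141, 0.0, -3.022]
ft_force: [-0.3, -0.8, -1.2]
grip_width: 0.0151
gripper_force: 44.6
```

Emit:
{"name": "arm_command", "arguments": {
  "targets": [
    [[0,0,0.02,0,0,0,10],[0,0,0.02,0,0,0,10],[0,0,0,0,0,0,10]]
  ]
}}

```text
time_s: 25.6
eef_pos: [0.5545, 0.2585, 0.0337]
eef_rot: [-3.141, 0.0, -3.022]
ft_force: [-0.2, 0.8, -2.0]
grip_width: 0.0147
gripper_force: 44.6
```

Emit:
{"name": "arm_command", "arguments": {
  "targets": [
    [[0,0,0.02,0,0,0,10],[0,0,0.02,0,0,0,10],[0,0,0,0,0,0,10]]
  ]
}}

```text
time_s: 25.98
eef_pos: [0.5545, 0.2585, 0.0335]
eef_rot: [3.141, 0.001, -3.022]
ft_force: [-11.0, -5.3, 27.3]
grip_width: 0.0154
gripper_force: 48.6
```

Emit:
{"name": "arm_command", "arguments": {
  "targets": [
    [[0,0,-0.03,0,0,0,10],[0,0,0,0,0,0,10]]
  ]
}}

```text
time_s: 26.22
eef_pos: [0.5546, 0.2586, 0.0336]
eef_rot: [3.141, 0.001, -3.022]
ft_force: [-2.5, -0.8, 7.1]
grip_width: 0.015
gripper_force: 45.9
```

Emit:
{"name": "arm_command", "arguments": {
  "targets": [
    [[0,0,0,0,0,0,30],[0,0,0,0,0,0,50],[0,0,0,0,0,0,50],[0,0,-0.2,0,0,0,50],[0,0,-0.6,0,0,0,50],[0,0,-0.9,0,0,0,50],[0,0,-0.9,0,0,0,50],[0,0,-0.9,0,0,0,50]]
  ]
}}

```text
time_s: 27.22
eef_pos: [0.5542, 0.2584, 0.2106]
eef_rot: [3.141, 0.001, -3.022]
ft_force: [1.7, 0.4, -0.1]
grip_width: 0.0503
gripper_force: 0.0
```

Emit:
{"name": "arm_command", "arguments": {
  "targets": [
    [[0.6,0,-0.4,0,0,0,50],[0.8,0,0,0,0,0,50],[0.8,0,0,0,0,0,50],[0.8,0,0,0,0,0,50],[0,0,0,0,0,0,50]]
  ]
}}

```text
time_s: 27.85
eef_pos: [0.4035, 0.2403, 0.2294]
eef_rot: [3.141, 0.001, -3.021]
ft_force: [0.3, -0.2, 0.7]
grip_width: 0.05
gripper_force: 0.0
```

Run:
```python
from h import *
im=r.get_image("scene")[100:300,110:370,::-1]; cv2.imwrite("pics/s9.png",cv2.resize(im,None,fx=3,fy=3,interpolation=cv2.INTER_CUBIC))
r.get_image("top")
for c in("top","scene"):
    m=mask(c,"lid"); a=r.boxes_of(c,"lid"); print(c,[(b["box"],b["confidence"]) for b in a])
    if m is not None: print(fitbox({c:m},(.184,.114,.004),.009,[.555,.26,.1]))
print(r.get_state()["time_s"])
```

```text
top [([175.5, 161.6, 212.2, 214.2], 0.74)]
(array([0.5561476 , 0.25766662, 0.18782704]), np.float64(0.0004208416509175846))
scene [([170.7, 220.4, 237.9, 280.2], 0.85)]
28.15
```

View pics/s9.png

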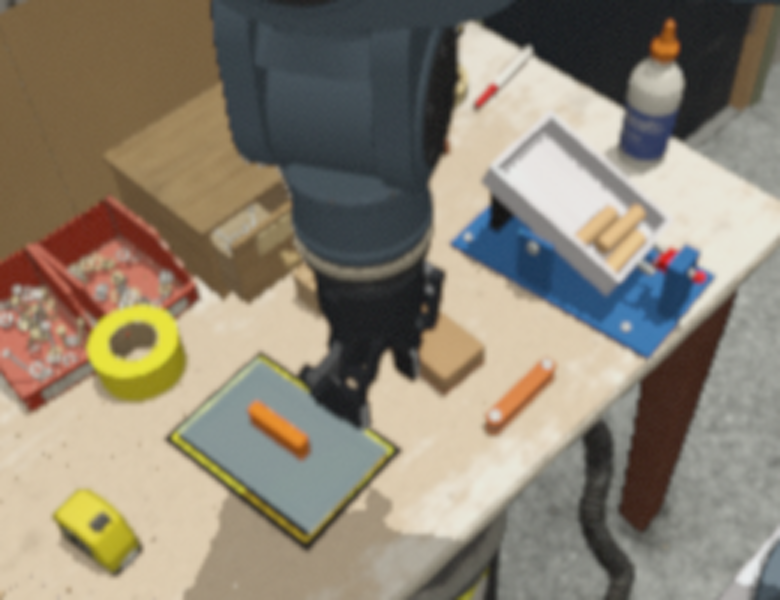

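The lid lies flat, handle up and centred on the mat (around (283,450)). The tray is latched with the dowels at its low end (around (612,235)), the block is on the bench, and the gripper touches nothing.

```bash
python3 -c "
from workcell import r
print(r.finish_job())"
```

```text
the job is handed in; nothing more can be done
None
```

The job is handed in, and no verdict came back: in the last picture the tray is latched with the three dowels at its low end, the lid lies flat, handle up and centred on the mat, the sanding block is on the bench, and nothing else looks moved.

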